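Push a row of screw tins home in their bench channel

ROBOT

A 6-joint arm with a two-finger parallel gripper is mounted at the origin on the work surface. World frame = base frame: x ahead of the robot, y to its left, z up, the work surface at z = 0. Lengths are in m, angles in rad, forces in N, time in s.
With the tool pointing down it reaches from about 0.35 to 0.975 m from the base axis. Payload 4.9 kg.
Tool frame: the origin (TCP) lies at the centre of the arm's flange, where the gripper is bolted on; the fingertips stand 173 mm ahead of it and the grasp point (between the pads) lies 155 mm ahead of it; z points along the fingers, y is the line along which they close (so a half turn about z gives the same grasp; the last joint's range is limited). The gripper opens to 85 mm and grips with 20 to 120 N. Pads are 22 mm wide; open, the fingers measure 114 mm over their backs; the gripper's body (76 mm by 85 mm) begins 54 mm behind the grasp point. The pads swing forward as they close: fully open they stand 13 mm farther back than shut.
Start: joints at [1.015, 0.053, 1.613, -0, 1.476, -0.119], TCP at [0.264, 0.566, 0.405] pointing down, gripper open.
Joint ranges: [-3.01, 3.01], [-1.01, 2.22], [0.06, 2.58], [-1.02, 4.17], [0.09, 2.62], [-3.14, 3.14]. Speed limits (rad/s): [2.57, 2.57, 3.14, 3.14, 3.14, 3.14].

INTERFACE

Orientations are given as [roll, pitch, yaw] about the fixed x, y, z axes, in that order (R = Rz(yaw) Ry(pitch) Rx(roll)).
In Python, from plant import * gives the robot as it stands.
- The arm moves only by the tool jog_arm, never from a script. Its argument "targets" is a list of rows, each a list of 3 entries, a list of its own where there are three numbers: the closure, from -1 (fully open) to 1 (shut), then the shift along the world's x, y, z in mm, then the turn, a rotation vector about the world's x, y, z in rad. In form: [[hand, [tx, ty, tz], [ax, ay, az]], ...]. A call has 1 to 5 rows; each row shifts and turns the commanded pose from where the row before left it; what a row does not reach is not made up. A row lasts 1/12 s, in which the tool goes at most 41.7 mm and 7.16 degrees, less where a joint would pass 70% of its speed; a pose out of reach is approached as far as the arm can. A call with a gripper value outside its range is refused whole. The fingers move at their own pace and stop on an object; "force" is the grip in N (left out, the last holds). Time passes only in rows, so rows that do not move let the fingers close. It gives the time, the measured TCP pose, the force, the opening and the grip force at its end, in the units of the state.
- get_state(): the state, without advancing time (a new reading comes with each control period).
- grab_frame(name): name is "scene" or "top" or "wrist"; returns the picture (420x560x3 uint8, red, green, blue); there is no depth.
- get_calibration(name): a dict with "mtx" (3x3 intrinsics, pixels), "distortion" ([k1, k2, p1, p2, k3] as OpenCV has them; the pictures are not rectified), "R" (3x3) and "t" (3): a world point X has camera coordinates R X + t. Camera axes: x right, y down, z forward; pixel columns grow to the right and rows downward; lengths in m; the calibration is good to about 2 mm. A picture is of the moment at which its call begins: read the wrist's pose just before it. get_calibration takes no time and is no camera call; for the wrist camera it gives the pose at the moment of the call.
- close_job(): hands the job in; it is judged then, once.
The state is a dict: "clock": time; "qpos": joint angles; "joint_velocities": joint speeds; "joint_efforts": joint torques, N m; "ee_pos": TCP position; "ee_rot": TCP orientation; "wrist_force": force on the tool from outside, world axes, zero at the start; "moment": the same for the moment, N m; "opening": finger opening in m; "grip_force": force on a finger pad.
Only numpy, scipy, OpenCV 4.12 (cv2) and the standard library are available. Lean on these libraries where they do the work, as an engineer would, in place of code of your own. Each camera call takes 0.05 s, during which the arm holds its last target. There are 200 camera calls.

TASK

Push the row of four screw tins along the bench into its storage channel as one block, keeping the row together and straight and never lifting a tin, until you feel the leading tin bear firmly but gently (about 10 N, never over 15 N) on the sprung stop hidden under the hood, and keep it so for a moment. Then back off and swing the wooden keeper all the way across the mouth behind the row; leave the other things on the bench alone.

Things in the scene. Friction and masses are not known exactly. Their poses are not given: they have to be found in the camera images.
- rack: Storage channel fixed to the bench, which is its floor: two wooden rails 16 mm high, 62 mm apart inside, from x = 0 (mouth) to 277 mm; before the mouth (x = -44 to 0) guides of the same height flare to 79 mm apart. Origin: on the bench at the centre of the mouth; x axis points into the channel, y axis to the left looking in. The pushed-home row lies wholly inside, its rear face 10 to 55 mm past the mouth
- hood (a point): Centre of the roof (top, 65 mm up) of a dark steel hood, 98 mm wide, over the channel from x = 160 to 291 mm; 62 mm high inside. Under it a sprung rubber stop plate faces the mouth, its free face anywhere from x = 210 to 255 mm (differs each time, not measured: feel for it). It first yields at 2 N, then 1 mm per 3.5 N, for up to 6 mm; damped, springs back
- tin1: The leading tin, nearest the channel, its front 37 to 60 mm before the rails' mouth. Rectangular sheet-metal screw tin, 50 mm long (its x axis, along the row), 58 mm wide (its y axis), 50 mm high plus a 2 mm lid panel, about 0.16 kg (0.11 to 0.22); stands on the bench. Origin: centre of its underside; its x axis points towards the channel
- tin2: Second tin, right behind the leading one with a gap of a few mm; not quite in line. Rectangular sheet-metal screw tin, 50 mm long (its x axis, along the row), 58 mm wide (its y axis), 50 mm high plus a 2 mm lid panel, about 0.16 kg (0.11 to 0.22); stands on the bench. Origin: centre of its underside; its x axis points towards the channel
- tin3: Third tin, right behind the second with a gap of a few mm; not quite in line. Rectangular sheet-metal screw tin, 50 mm long (its x axis, along the row), 58 mm wide (its y axis), 50 mm high plus a 2 mm lid panel, about 0.16 kg (0.11 to 0.22); stands on the bench. Origin: centre of its underside; its x axis points towards the channel
- tin4: Last tin, at the tail of the row, farthest from the channel; the row is pushed from here. Rectangular sheet-metal screw tin, 50 mm long (its x axis, along the row), 58 mm wide (its y axis), 50 mm high plus a 2 mm lid panel, about 0.16 kg (0.11 to 0.22); stands on the bench. Origin: centre of its underside; its x axis points towards the channel
- keeper (a joint): Wooden bar 115 x 20 x 14 mm, underside 24 mm above the bench, turning on a post beside the mouth; friction about 0.5 N at the peg, stays where left. 0: it points straight back from the mouth, parallel to the row; negative: swung outward (to -0.7); 1.57: fully closed, across the mouth, against its own stop. Positive turns counter-clockwise seen from above
- keeper_peg (a point): Middle of the round upright peg (14 mm diameter, 36 mm high, from 38 to 74 mm above the bench) on the keeper's free end, 95 mm from the pivot; it can be pushed or pinched from above
- keeper_pivot (a point): The keeper's vertical pivot axis, at the top of its 24 mm high post, 12 mm before the mouth and 80 mm to the left of the channel centre line (rack x = -12, y = 80 mm)
- jar: Bystander: glass jar, 56 mm diameter, 75 mm high; origin at the centre of its underside
- wrench: Bystander: open-ended wrench lying on the bench beside the row, origin at its middle
- screwdriver: Bystander: screwdriver lying on the bench, origin at its middle
- round_can: Bystander: round can, 66 mm diameter, 70 mm high; origin at the centre of its underside
- spool: Bystander: wooden spool, 52 mm diameter, 40 mm high; origin at the centre of its underside
- hammer: Bystander: hammer lying on the bench, origin near its middle

How it is judged:
By the outcome, as a careful person would: the job done as asked, in the order asked, and still so for the second after the job is handed in, with the robot touching nothing.
It also fails if it takes over 72 s, if anything falls off the work surface, if the arm or the gripper's body presses on something with over 40 N, if the wrist force passes 120 N, or if a joint passes its speed limit or range.

## Working session

There is one attempt and no reset: what is moved stays moved. The work goes in short steps, Python scripts to look and compute and a tool call to move; the robot and the scene stay as the last step left them, time stands still between calls to the robot, and variables do not carry over. Pictures are saved under pics/ and viewed, at most 10 in all, crops included, and the job is handed in when it is done.

Besides the shell and the picture viewer there is one more tool, called in YAML: its name, and indented under it one key for each argument. jog_arm: Moves the arm, as the interface text tells. Its arguments: {"type":"object","properties":{"targets":{"type":"array"},"force":{"type":"number"}},"required":["targets"]}

```bash
mkdir -p pics; ls; python3 - <<'E'
from plant import *
import cv2,numpy as np
for n in ["top","scene"]:
    im=grab_frame(n); cv2.imwrite(f"pics/{n}0.png",im[:,:,::-1]); np.save(f"pics/{n}0.npy",im)
    c=get_calibration(n); print(n,c)
print(get_state())
E
```

```text
pics
top {'mtx': array([[394.77256324,   0.        , 276.34213893],
       [  0.        , 394.77256324, 211.06049   ],
       [  0.        ,   0.        ,   1.        ]]), 'distortion': array([-0.10525835,  0.        ,  0.        ,  0.        ,  0.        ]), 'R': array([[ 0.02786995, -0.99943471,  0.0188025 ],
       [-0.988871  , -0.03031558, -0.1456541 ],
       [ 0.14614177, -0.01453387, -0.98915689]]), 't': array([0.00674815, 0.57959697, 0.71428629])}
scene {'mtx': array([[393.64067393,   0.        , 275.05745366],
       [  0.        , 393.64067393, 210.71267914],
       [  0.        ,   0.        ,   1.        ]]), 'distortion': array([-0.01232188,  0.        ,  0.        ,  0.        ,  0.        ]), 'R': array([[-3.03105928e-01,  9.52956865e-01,  1.03739438e-04],
       [ 5.00928937e-01,  1.59422514e-01, -8.50678942e-01],
       [-8.10676876e-01, -2.57793864e-01, -5.25685578e-01]]), 't': array([ 0.14424628, -0.23489822,  1.35263427])}
{'clock': 0.1, 'qpos': array([ 1.01496850e+00,  5.32923325e-02,  1.61416625e+00,  1.14519649e-06,
        1.47596418e+00, -1.19005855e-01]), 'joint_velocities': array([-0.00105622, -0.00185191, -0.00298443, -0.00073519,  0.00197079,
        0.00014808]), 'joint_efforts': array([-2.12844693e-04, -3.94905460e+01, -3.71363354e+01, -1.52633365e-04,
        3.93009585e-03, -1.44249634e-05]), 'ee_pos': array([0.26428771, 0.56610419, 0.40357901]), 'ee_rot': array([-3.13977563e+00, -2.18411455e-04,  2.70477038e+00]), 'wrist_force': array([-0.50327513, -0.17971081,  0.10293613]), 'moment': array([ 0.04258081,  0.01886408, -0.01942875]), 'grip_force': 0.0, 'opening': 0.08529905952203794}
```

View pics/top0.png

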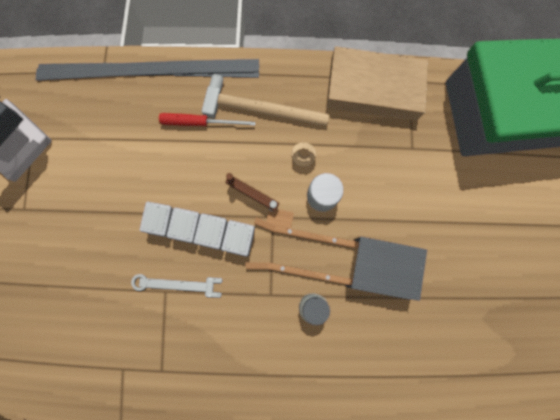

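View pics/scene0.png

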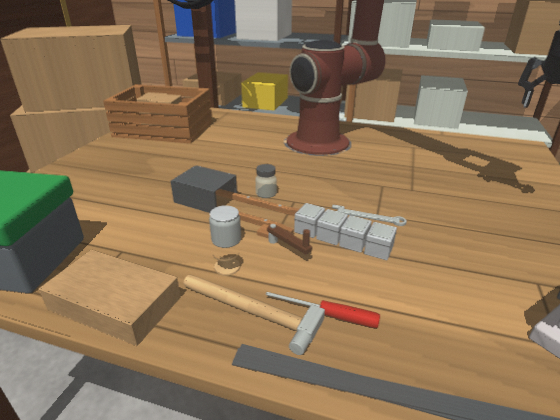

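The top view shows the row at px (155,218)→(238,238), and the channel and its hood to the right at (390,268). The keeper runs from its pivot at about (276,205) to the peg at about (230,179), and the can and jar stand on either side of the channel. The scene view agrees. Next I'll zoom in and measure.

```bash
cat > h.py <<'E'
import cv2,numpy as np
from plant import *
def cast(c,px,z):
    u=cv2.undistortPoints(np.array(px,float).reshape(-1,1,2),c["mtx"],c["distortion"]).reshape(-1,2)
    d=np.c_[u,np.ones(len(u))]@c["R"]; o=-c["R"].T@c["t"]
    return o+d*((z-o[2])/d[:,2])[:,None]
def proj(c,X):
    X=np.array(X,float).reshape(-1,3)
    return cv2.projectPoints(X,cv2.Rodrigues(c["R"])[0],c["t"],c["mtx"],c["distortion"])[0].reshape(-1,2)
E
python3 - <<'E'
from h import *
im=np.load("pics/top0.npy"); c=get_calibration("top")
bgr=np.ascontiguousarray(im[:,:,::-1]); hsv=cv2.cvtColor(bgr,cv2.COLOR_BGR2HSV)
cv2.imwrite("pics/crop1.png",cv2.resize(bgr[160:330,130:440],None,fx=2.5,fy=2.5,interpolation=cv2.INTER_CUBIC))
m=((hsv[...,1]<45)&(hsv[...,2]>165)).astype(np.uint8); m[:190]=0; m[270:]=0; m[:,:130]=0;m[:,262:]=0
m=cv2.morphologyEx(m,cv2.MORPH_OPEN,np.ones((3,3)))
for k in cv2.findContours(m,0,2)[0]:
    if cv2.contourArea(k)<80: continue
    r=cv2.minAreaRect(k); b=cv2.boxPoints(r); w=cast(c,b,.052)[:,:2]; e=[w[1]-w[0],w[2]-w[1]]
    print("tin",np.round(r[0],1),cast(c,[r[0]],.052)[0].round(4),[(np.linalg.norm(q).round(4),np.degrees(np.arctan2(q[1],q[0])).round(1)) for q in e])
E
```

```text
tin [237.5 237. ] [0.5264 0.0952 0.052 ] [(np.float64(0.0569), np.float64(-10.2)), (np.float64(0.0484), np.float64(-101.1))]
tin [209.5 230.1] [0.5378 0.1484 0.052 ] [(np.float64(0.0567), np.float64(-10.1)), (np.float64(0.0485), np.float64(-101.5))]
tin [182.5 223.9] [0.5479 0.2    0.052 ] [(np.float64(0.0568), np.float64(-10.4)), (np.float64(0.0476), np.float64(-102.2))]
tin [154.5 217.6] [0.5581 0.2544 0.052 ] [(np.float64(0.0571), np.float64(-7.1)), (np.float64(0.0489), np.float64(-99.5))]
```

View pics/crop1.png

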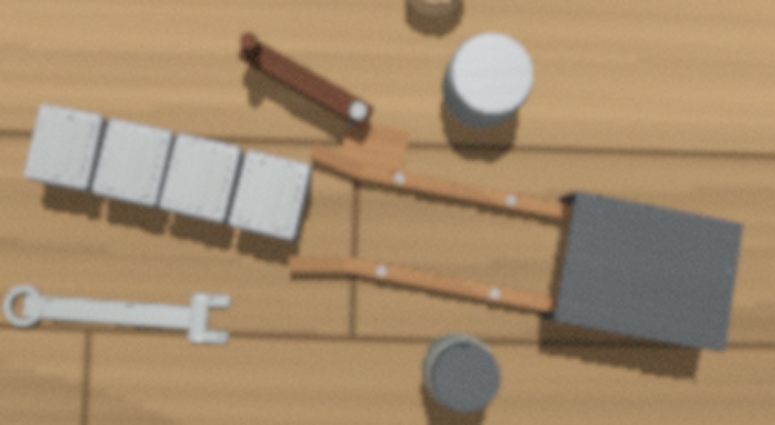

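The crop shows all four lids, hood corners at about (577,193), (742,224), (722,349), (556,317), and rail screws at (399,178), (511,201), (381,271), (495,293). The keeper screw is at (358,110) and the peg top at (248,42).

```bash
python3 - <<'E'
from h import *
c=get_calibration("top"); f=lambda p:(np.array(p,float)+.5)/2.5-.5+np.array([130,160])
im=np.load("pics/top0.npy"); hsv=cv2.cvtColor(np.ascontiguousarray(im[:,:,::-1]),cv2.COLOR_BGR2HSV)
C=cast(c,f([(577,193),(742,224),(722,349),(556,317)]),.065)[:,:2]
S=cast(c,f([(399,178),(511,201),(381,271),(495,293)]),.016)[:,:2]
ang=lambda v:np.degrees(np.arctan2(v[1],v[0])).round(2)
print("hood",C.round(4),C.mean(0),ang(C[1]-C[0]),ang(C[2]-C[3]),np.linalg.norm(C[1]-C[0]),np.linalg.norm(C[2]-C[1]))
print("rail",S.round(4),ang(S[1]-S[0]),ang(S[3]-S[2]))
piv=cast(c,f([(358,110)]),.039)[0,:2]; peg=cast(c,f([(248,42)]),.074)[0,:2]
for a in (-101.,-101.5,-102,-102.5):
    t=np.radians(a); ex=np.array([np.cos(t),np.sin(t)]); ey=np.array([-ex[1],ex[0]])
    H=C.mean(0); O=H-.2255*ex
    g=lambda p:np.array([(p-O)@ex,(p-O)@ey]).round(4)
    print(a,"O",O.round(4),"piv",g(piv),"peg",g(peg),[g(s).tolist() for s in S],
     "tins",[g(np.array(p)).tolist() for p in [(.5264,.0952),(.5378,.1484),(.5479,.2),(.5581,.2544)]])
print(piv,peg,np.linalg.norm(peg-piv))
k=get_state(); R=cv2.Rodrigues(np.zeros(3))[0]
print(get_calibration("wrist")["R"],k["ee_pos"])
E
```

```text
hood [[ 0.5321 -0.1337]
 [ 0.5119 -0.2598]
 [ 0.4192 -0.243 ]
 [ 0.4407 -0.1183]] [ 0.47597292 -0.18869827] -99.08 -99.78 0.12770574500396015 0.0942313193584364
rail [[ 0.5443 -0.0033]
 [ 0.5286 -0.0923]
 [ 0.4711  0.009 ]
 [ 0.4564 -0.0804]] -100.0 -99.38
-101.0 O [0.519  0.0327] piv [-0.0123  0.0738] peg [-0.1025  0.1   ] [[0.0305, 0.0317], [0.1208, 0.0333], [0.0324, -0.0425], [0.123, -0.0399]] tins [[-0.0628, -0.0047], [-0.1172, -0.0036], [-0.1698, -0.0036], [-0.2251, -0.0039]]
-101.5 O [0.5209 0.0323] piv [-0.013   0.0717] peg [-0.1033  0.0971] [[0.0302, 0.03], [0.1205, 0.0324], [0.0328, -0.0441], [0.1233, -0.0408]] tins [[-0.0628, -0.0072], [-0.1172, -0.0066], [-0.1697, -0.007], [-0.2251, -0.0079]]
-102 O [0.5229 0.0319] piv [-0.0136  0.0696] peg [-0.1042  0.0943] [[0.03, 0.0283], [0.1202, 0.0315], [0.0332, -0.0458], [0.1237, -0.0417]] tins [[-0.0627, -0.0097], [-0.1171, -0.0096], [-0.1697, -0.0105], [-0.225, -0.0118]]
-102.5 O [0.5248 0.0315] piv [-0.0142  0.0676] peg [-0.105   0.0914] [[0.0297, 0.0266], [0.12, 0.0305], [0.0336, -0.0475], [0.1241, -0.0426]] tins [[-0.0626, -0.0122], [-0.117, -0.0126], [-0.1696, -0.0139], [-0.2249, -0.0157]]
[0.59380326 0.03069283] [0.6367186  0.11418213] 0.09387326609287083
[[ 0.42313109  0.90606711 -0.0015734 ]
 [ 0.86823408 -0.40496537  0.28665767]
 [ 0.25909391 -0.12265986 -0.95803179]] [0.26428771 0.56610419 0.40357901]
```

jog_arm:
  targets:
    - [0.4,[28,-24,0],[0,0,-0.12]]
    - [0.4,[28,-24,0],[0,0,-0.12]]
    - [0.4,[28,-24,0],[0,0,-0.12]]
    - [0.4,[28,-24,0],[0,0,-0.12]]
    - [0.4,[28,-24,-10],[0,0,-0.12]]

```text
clock: 0.52
ee_pos: [0.4056, 0.4454, 0.3965]
ee_rot: [3.138, -0.001, 2.099]
wrist_force: [0.8, 1.5, 0.4]
opening: 0.0266
grip_force: 0.0
```

jog_arm:
  targets:
    - [0.4,[28,-24,-20],[0,0,-0.12]]
    - [0.4,[28,-24,-20],[0,0,-0.12]]
    - [0.4,[28,-24,-20],[0,0,-0.12]]
    - [0.4,[28,-22,-20],[0,0,-0.12]]
    - [0.4,[28,-22,-20],[0,0,-0.12]]

```text
clock: 0.93
ee_pos: [0.5447, 0.3292, 0.2937]
ee_rot: [-3.141, 0.0, 1.499]
wrist_force: [0.8, 0.8, -0.2]
opening: 0.0256
grip_force: 0.0
```

jog_arm:
  targets:
    - [0.4,[21,-20,0],[0,0,-0.117]]
    - [0.4,[0,0,0],[0,0,0]]
    - [0.4,[0,0,0],[0,0,0]]

```text
clock: 1.18
ee_pos: [0.5656, 0.3095, 0.2941]
ee_rot: [-3.14, 0.001, 1.386]
wrist_force: [-1.0, 0.0, 0.8]
opening: 0.0258
grip_force: 0.0
```

jog_arm:
  targets:
    - [0.4,[0,0,-35],[0,0,0]]
    - [0.4,[0,0,-35],[0,0,0]]
    - [0.4,[0,0,-22],[0,0,0]]
    - [0.4,[0,0,0],[0,0,0]]
    - [0.4,[0,0,0],[0,0,0]]

```text
clock: 1.6
ee_pos: [0.5635, 0.3115, 0.202]
ee_rot: [-3.139, 0.001, 1.39]
wrist_force: [0.1, 0.5, 0.3]
opening: 0.0254
grip_force: 0.0
```

```bash
python3 - <<'E'
from h import *
a=grab_frame("scene");b=grab_frame("wrist")
f=lambda i:cv2.resize(np.ascontiguousarray(i[:,:,::-1]),None,fx=4,fy=4,interpolation=cv2.INTER_CUBIC)
A=f(a[140:280,290:470])[:, :]; B=cv2.resize(np.ascontiguousarray(b[:,:,::-1]),(0,0),fx=.5,fy=.5)
cv2.imwrite("pics/s1.png",A)
s=get_state(); c=get_calibration("scene"); print(s["ee_pos"],s["wrist_force"])
p=s["ee_pos"].copy()
for z in (.01,.02,.03,.04): print(z,((proj(c,[p[0],p[1],z])[0]-[290,140])*4).round())
E
```

```text
[0.56528858 0.31185287 0.20560336] [ 0.01772404 -0.0253661   0.34361282]
0.01 [465. 457.]
0.02 [469. 441.]
0.03 [472. 426.]
0.04 [476. 410.]
```

View pics/s1.png

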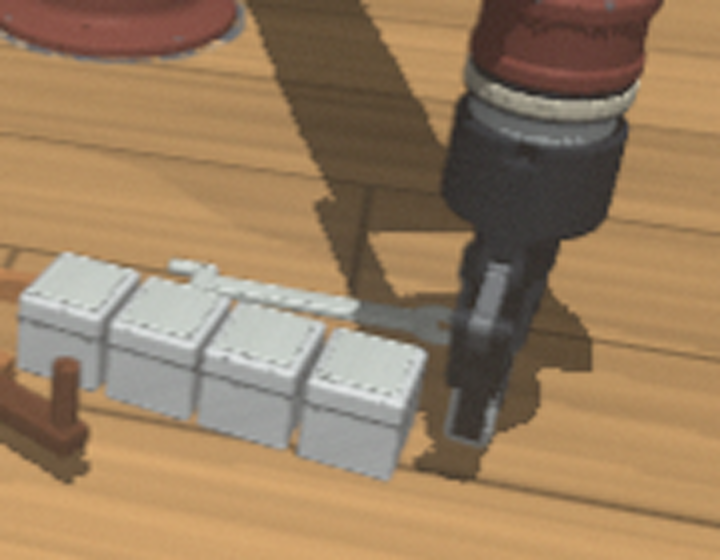

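The near fingertip is at (470,442), about 28 mm up and behind tin4 with a clear gap. I'll lower it slightly and push.

jog_arm:
  targets:
    - [0.4,[0,0,-7],[0,0,0]]
    - [0.4,[-1,-4,0],[0,0,0]]
    - [0.4,[-1,-5,0],[0,0,0]]
    - [0.4,[-1,-5,0],[0,0,0]]
    - [0.4,[-1,-4,0],[0,0,0]]

```text
clock: 2.12
ee_pos: [0.5608, 0.2921, 0.1966]
ee_rot: [3.141, -0.0, 1.388]
wrist_force: [1.0, 0.0, -0.2]
opening: 0.0254
grip_force: 0.0
```

jog_arm:
  targets:
    - [0.4,[-1,-4,0],[0,0,0]]
    - [0.4,[-1,-4,0],[0,0,0]]
    - [0.4,[-1,-5,0],[0,0,0]]
    - [0.4,[-1,-5,0],[0,0,0]]
    - [0.4,[-1,-5,0],[0,0,0]]

```text
clock: 2.53
ee_pos: [0.5559, 0.2698, 0.1966]
ee_rot: [3.141, -0.002, 1.388]
wrist_force: [0.2, 3.8, 0.9]
opening: 0.0259
grip_force: 2.3
```

jog_arm:
  targets:
    - [0.4,[-1,-5,0],[0,0,0]]
    - [0.4,[-1,-5,0],[0,0,0]]
    - [0.4,[-1,-5,0],[0,0,0]]
    - [0.4,[-1,-5,0],[0,0,0]]
    - [0.4,[-1,-5,0],[0,0,0]]

```text
clock: 2.95
ee_pos: [0.5509, 0.2445, 0.1965]
ee_rot: [3.141, -0.001, 1.388]
wrist_force: [1.1, 6.3, 1.7]
opening: 0.0254
grip_force: 2.6
```

```bash
cat > tins.py <<'E'
from h import *
import sys
im=grab_frame("top"); c=get_calibration("top"); n=sys.argv[1]
bgr=np.ascontiguousarray(im[:,:,::-1]); hsv=cv2.cvtColor(bgr,cv2.COLOR_BGR2HSV)
cv2.imwrite(f"pics/{n}.png",cv2.resize(bgr[160:330,130:440],None,fx=2.5,fy=2.5,interpolation=cv2.INTER_CUBIC))
t=np.radians(-99.7); ex=np.array([np.cos(t),np.sin(t)]); ey=np.array([-ex[1],ex[0]]); O=np.array([.5138,.0338])
g=lambda p:np.round([(p-O)@ex*1e3,(p-O)@ey*1e3],1)
m=((hsv[...,1]<45)&(hsv[...,2]>165)).astype(np.uint8); m[:195]=0; m[285:]=0; m[:,:130]=0;m[:,350:]=0
m=cv2.morphologyEx(m,cv2.MORPH_OPEN,np.ones((3,3)))
for k in cv2.findContours(m,0,2)[0]:
    if cv2.contourArea(k)<80: continue
    r=cv2.minAreaRect(k); w=cast(c,cv2.boxPoints(r),.052)[:,:2]; e=[w[1]-w[0],w[2]-w[1]]
    print(np.round(r[0]),g(cast(c,[r[0]],.052)[0,:2]),[(round(1e3*np.linalg.norm(q),1),round(np.degrees(np.arctan2(q[1],q[0])),1)) for q in e])
s=get_state(); print(s["clock"],"tool",g(s["ee_pos"][:2]),s["ee_pos"][2],"F",(s["wrist_force"][:2]@np.c_[ex,ey]).round(2),s["wrist_force"])
E
python3 tins.py t1
```

```text
[208. 280.] [-98.5 -87.6] [(np.float64(46.4), np.float64(-88.1)), (np.float64(12.8), np.float64(-177.5))]
[218. 232.] [-99.7   3.3] [(np.float64(59.0), np.float64(-9.1)), (np.float64(195.6), np.float64(-101.0))]
[327. 200.] [ 89.4 105.8] [(np.float64(53.9), np.float64(-88.1)), (np.float64(17.5), np.float64(-179.8))]
3.0 tool [-213.3    1.1] 0.19646117750075143 F [-2.22  0.29] [0.65801112 2.14422481 0.86391692]
```

View pics/t1.png

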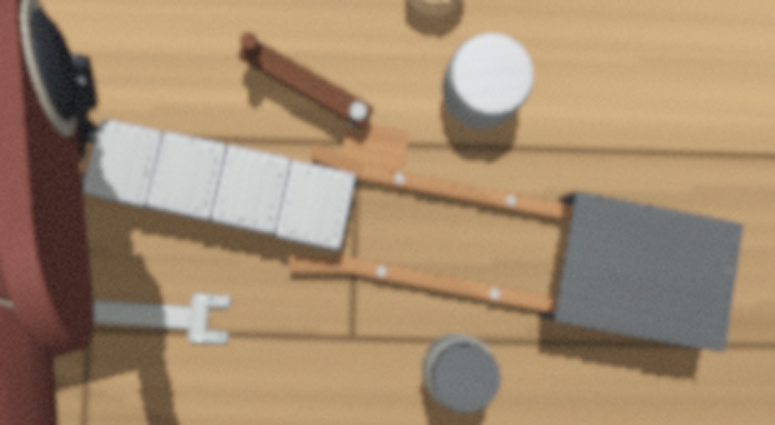

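The row is closed up and straight, with its front at the mouth (~px (345,210) in the crop) and about 1.3° clockwise of the channel. I'll continue along the channel, turning gradually to line up.

jog_arm:
  targets:
    - [0.4,[-1,-4,0],[0,0,0.003]]
    - [0.4,[-1,-5,0],[0,0,0.003]]
    - [0.4,[-1,-5,0],[0,0,0.003]]
    - [0.4,[-1,-5,0],[0,0,0.003]]
    - [0.4,[-1,-5,0],[0,0,0.003]]

```text
clock: 3.42
ee_pos: [0.5458, 0.2208, 0.1964]
ee_rot: [-3.141, -0.001, 1.403]
wrist_force: [0.9, 6.4, 2.1]
opening: 0.0258
grip_force: 2.9
```

jog_arm:
  targets:
    - [0.4,[-1,-5,0],[0,0,0]]
    - [0.4,[-1,-5,0],[0,0,0]]
    - [0.4,[-1,-5,0],[0,0,0]]
    - [0.4,[-0.5,-5,0],[0,0,0]]
    - [0.4,[-1,-5,0],[0,0,0]]

```text
clock: 3.83
ee_pos: [0.5413, 0.1958, 0.1964]
ee_rot: [-3.141, -0.001, 1.402]
wrist_force: [0.5, 6.2, 2.5]
opening: 0.0257
grip_force: 3.0
```

```bash
python3 tins.py t2
```

```text
[245. 238.] [-49.4   3.2] [(np.float64(62.4), np.float64(-8.1)), (np.float64(194.6), np.float64(-99.6))]
[327. 200.] [ 89.4 105.8] [(np.float64(53.9), np.float64(-88.1)), (np.float64(17.5), np.float64(-179.8))]
3.8833 tool [-163.7   -0.2] 0.19632794195172398 F [-3.3  -0.34] [0.22155107 3.31265429 2.4161299 ]
```

jog_arm:
  targets:
    - [0.4,[-1,-5,0],[0,0,0]]
    - [0.4,[-1,-5,0],[0,0,0]]
    - [0.4,[-0.5,-5,0],[0,0,0]]
    - [0.4,[-1,-5,0],[0,0,0]]
    - [0.4,[-1,-5,0],[0,0,0]]

```text
clock: 4.3
ee_pos: [0.5367, 0.171, 0.1963]
ee_rot: [-3.141, -0.001, 1.402]
wrist_force: [0.5, 5.9, 2.5]
opening: 0.026
grip_force: 3.1
```

jog_arm:
  targets:
    - [0.4,[-0.8,-5,0],[0,0,0]]
    - [0.4,[-0.8,-5,0],[0,0,0]]
    - [0.4,[-0.8,-5,0],[0,0,0]]
    - [0.4,[-0.8,-5,0],[0,0,0]]
    - [0.4,[-0.8,-5,0],[0,0,0]]

```text
clock: 4.72
ee_pos: [0.5326, 0.1461, 0.1963]
ee_rot: [-3.14, -0.002, 1.402]
wrist_force: [-0.1, 7.0, 3.6]
opening: 0.0259
grip_force: 3.4
```

jog_arm:
  targets:
    - [0.4,[-0.8,-5,0],[0,0,0]]
    - [0.4,[-0.8,-5,0],[0,0,0]]
    - [0.4,[-0.8,-5,0],[0,0,0]]
    - [0.4,[-0.8,-5,0],[0,0,0]]
    - [0.4,[-0.8,-5,0],[0,0,0]]

```text
clock: 5.13
ee_pos: [0.5284, 0.1213, 0.1963]
ee_rot: [-3.139, -0.003, 1.402]
wrist_force: [-1.3, 9.4, 4.2]
opening: 0.0257
grip_force: 4.4
```

jog_arm:
  targets:
    - [0.4,[-0.8,-5,0],[0,0,0]]
    - [0.4,[-0.8,-5,0],[0,0,0]]
    - [0.4,[-0.8,-5,0],[0,0,0]]
    - [0.4,[-0.8,-5,0],[0,0,0]]
    - [0.4,[-0.8,-5,0],[0,0,0]]

```text
clock: 5.55
ee_pos: [0.5243, 0.0964, 0.1963]
ee_rot: [-3.139, -0.002, 1.402]
wrist_force: [-1.8, 8.0, 4.7]
opening: 0.0254
grip_force: 4.1
```

```bash
python3 tins.py t3
```

```text
[148. 279.] [-210.9 -108.2] [(np.float64(36.0), np.float64(-87.8)), (np.float64(18.4), np.float64(-176.5))]
[308. 251.] [72.3  2.8] [(np.float64(63.1), np.float64(-9.6)), (np.float64(150.1), np.float64(-99.7))]
[327. 200.] [ 89.4 105.8] [(np.float64(53.9), np.float64(-88.1)), (np.float64(17.5), np.float64(-179.8))]
5.6 tool [-62.7  -0.1] 0.19612753388296483 F [-5.38 -2.03] [-1.09926631  5.64687271  3.90708522]
```

View pics/t3.png

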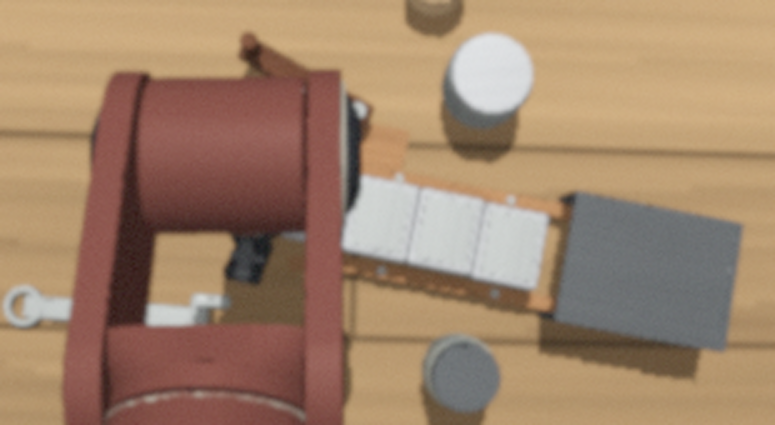

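All in the channel, straight and together: the front edge is at px (548,245), short of the hood. I'll approach the stop zone more slowly.

jog_arm:
  targets:
    - [0.4,[-1,-5,0],[0,0,0]]
    - [0.4,[-1,-5,0],[0,0,0]]
    - [0.4,[-1,-5,0],[0,0,0]]
    - [0.4,[-1,-5,0],[0,0,0]]
    - [0.4,[-1,-5,0],[0,0,0]]

```text
clock: 6.02
ee_pos: [0.5192, 0.0714, 0.196]
ee_rot: [-3.139, -0.002, 1.403]
wrist_force: [-0.9, 7.7, 4.1]
opening: 0.0254
grip_force: 3.8
```

jog_arm:
  targets:
    - [0.4,[-0.7,-4,0],[0,0,0]]
    - [0.4,[-0.7,-4,0],[0,0,0]]
    - [0.4,[-0.7,-4,0],[0,0,0]]
    - [0.4,[-0.6,-4,0],[0,0,0]]
    - [0.4,[-0.5,-3,0],[0,0,0]]

```text
clock: 6.43
ee_pos: [0.516, 0.0523, 0.196]
ee_rot: [-3.139, -0.002, 1.403]
wrist_force: [-1.4, 8.7, 4.9]
opening: 0.0256
grip_force: 4.0
```

jog_arm:
  targets:
    - [0.4,[-0.3,-2,0],[0,0,0]]
    - [0.4,[-0.3,-2,0],[0,0,0]]
    - [0.4,[-0.3,-2,0],[0,0,0]]
    - [0.4,[-0.3,-2,0],[0,0,0]]
    - [0.4,[-0.3,-2,0],[0,0,0]]

```text
clock: 6.85
ee_pos: [0.5145, 0.0426, 0.196]
ee_rot: [-3.138, -0.002, 1.403]
wrist_force: [-1.0, 9.1, 5.8]
opening: 0.0256
grip_force: 4.3
```

jog_arm:
  targets:
    - [0.4,[-0.15,-0.9,0],[0,0,0]]
    - [0.4,[-0.15,-0.9,0],[0,0,0]]
    - [0.4,[-0.15,-0.9,0],[0,0,0]]
    - [0.4,[-0.1,-0.6,0],[0,0,0]]
    - [0.4,[-0.1,-0.6,0],[0,0,0]]

```text
clock: 7.27
ee_pos: [0.5139, 0.0386, 0.196]
ee_rot: [-3.139, -0.002, 1.403]
wrist_force: [-1.9, 8.4, 4.1]
opening: 0.0255
grip_force: 4.0
```

jog_arm:
  targets:
    - [0.4,[-0.1,-0.6,0],[0,0,0]]
    - [0.4,[-0.1,-0.6,0],[0,0,0]]
    - [0.4,[-0.1,-0.6,0],[0,0,0]]
    - [0.4,[-0.1,-0.6,0],[0,0,0]]
    - [0.4,[-0.1,-0.6,0],[0,0,0]]

```text
clock: 7.68
ee_pos: [0.5134, 0.0356, 0.196]
ee_rot: [-3.139, -0.002, 1.403]
wrist_force: [-1.7, 8.7, 4.2]
opening: 0.0256
grip_force: 4.1
```

jog_arm:
  targets:
    - [0.4,[-0.1,-0.6,0],[0,0,0]]
    - [0.4,[-0.1,-0.6,0],[0,0,0]]
    - [0.4,[-0.1,-0.6,0],[0,0,0]]
    - [0.4,[-0.1,-0.6,0],[0,0,0]]
    - [0.4,[-0.1,-0.6,0],[0,0,0]]

```text
clock: 8.1
ee_pos: [0.5129, 0.0327, 0.196]
ee_rot: [-3.139, -0.002, 1.403]
wrist_force: [-1.1, 8.9, 4.5]
opening: 0.0254
grip_force: 4.1
```

jog_arm:
  targets:
    - [0.4,[-0.1,-0.6,0],[0,0,0]]
    - [0.4,[-0.1,-0.6,0],[0,0,0]]
    - [0.4,[-0.1,-0.6,0],[0,0,0]]
    - [0.4,[-0.1,-0.6,0],[0,0,0]]
    - [0.4,[-0.1,-0.6,0],[0,0,0]]

```text
clock: 8.52
ee_pos: [0.5124, 0.0297, 0.196]
ee_rot: [-3.139, -0.002, 1.403]
wrist_force: [-0.5, 8.7, 5.4]
opening: 0.0255
grip_force: 4.1
```

jog_arm:
  targets:
    - [0.4,[-0.1,-0.6,0],[0,0,0]]
    - [0.4,[-0.1,-0.6,0],[0,0,0]]
    - [0.4,[-0.1,-0.6,0],[0,0,0]]
    - [0.4,[-0.1,-0.6,0],[0,0,0]]
    - [0.4,[-0.1,-0.6,0],[0,0,0]]

```text
clock: 8.93
ee_pos: [0.5119, 0.0267, 0.196]
ee_rot: [-3.139, -0.002, 1.403]
wrist_force: [-1.6, 8.2, 5.3]
opening: 0.0255
grip_force: 4.1
```

jog_arm:
  targets:
    - [0.4,[-0.1,-0.6,0],[0,0,0]]
    - [0.4,[-0.1,-0.6,0],[0,0,0]]
    - [0.4,[-0.1,-0.6,0],[0,0,0]]
    - [0.4,[-0.1,-0.6,0],[0,0,0]]
    - [0.4,[-0.1,-0.6,0],[0,0,0]]

```text
clock: 9.35
ee_pos: [0.5114, 0.0237, 0.196]
ee_rot: [-3.139, -0.002, 1.403]
wrist_force: [-1.1, 9.6, 4.8]
opening: 0.0256
grip_force: 4.1
```

jog_arm:
  targets:
    - [0.4,[-0.1,-0.5,0],[0,0,0]]
    - [0.4,[-0.1,-0.5,0],[0,0,0]]
    - [0.4,[-0.1,-0.5,0],[0,0,0]]
    - [0.4,[-0.1,-0.5,0],[0,0,0]]

```text
clock: 9.68
ee_pos: [0.511, 0.0216, 0.196]
ee_rot: [-3.139, -0.002, 1.403]
wrist_force: [-1.7, 8.6, 3.7]
opening: 0.0259
grip_force: 3.9
```

jog_arm:
  targets:
    - [0.4,[-0.1,-0.6,0],[0,0,0]]
    - [0.4,[-0.1,-0.6,0],[0,0,0]]
    - [0.4,[-0.1,-0.6,0],[0,0,0]]
    - [0.4,[-0.1,-0.6,0],[0,0,0]]
    - [0.4,[-0.1,-0.6,0],[0,0,0]]

```text
clock: 10.1
ee_pos: [0.5105, 0.0186, 0.196]
ee_rot: [-3.139, -0.002, 1.403]
wrist_force: [-1.5, 7.8, 4.1]
opening: 0.0256
grip_force: 3.9
```

jog_arm:
  targets:
    - [0.4,[-0.1,-0.6,0],[0,0,0]]
    - [0.4,[-0.1,-0.6,0],[0,0,0]]
    - [0.4,[-0.1,-0.6,0],[0,0,0]]
    - [0.4,[-0.1,-0.6,0],[0,0,0]]
    - [0.4,[-0.1,-0.6,0],[0,0,0]]

```text
clock: 10.52
ee_pos: [0.51, 0.0156, 0.196]
ee_rot: [-3.139, -0.002, 1.403]
wrist_force: [-0.8, 8.7, 4.8]
opening: 0.0254
grip_force: 4.0
```

jog_arm:
  targets:
    - [0.4,[-0.1,-0.6,0],[0,0,0]]
    - [0.4,[-0.1,-0.6,0],[0,0,0]]
    - [0.4,[-0.1,-0.6,0],[0,0,0]]
    - [0.4,[-0.1,-0.6,0],[0,0,0]]
    - [0.4,[-0.1,-0.6,0],[0,0,0]]

```text
clock: 10.93
ee_pos: [0.5096, 0.0134, 0.196]
ee_rot: [-3.139, -0.005, 1.402]
wrist_force: [0.9, 14.4, 5.0]
opening: 0.0256
grip_force: 7.1
```

Contact: the force has risen by about 6 N over the 8.6 N sliding baseline. I'll press on in small steps.

jog_arm:
  targets:
    - [0.4,[-0.1,-0.4,0],[0,0,0]]
    - [0.4,[-0.1,-0.4,0],[0,0,0]]
    - [0.4,[0,0,0],[0,0,0]]

```text
clock: 11.18
ee_pos: [0.5095, 0.0129, 0.1961]
ee_rot: [-3.139, -0.006, 1.402]
wrist_force: [0.5, 14.8, 3.3]
opening: 0.026
grip_force: 7.3
```

jog_arm:
  targets:
    - [0.4,[-0.1,-0.4,0],[0,0,0]]
    - [0.4,[-0.1,-0.4,0],[0,0,0]]

```text
clock: 11.35
ee_pos: [0.5093, 0.0123, 0.1961]
ee_rot: [-3.139, -0.007, 1.402]
wrist_force: [1.6, 17.2, 4.4]
opening: 0.0258
grip_force: 8.3
```

jog_arm:
  targets:
    - [0.4,[-0.1,-0.4,0],[0,0,0]]
    - [0.4,[0,-0.1,0],[0,0,0]]
    - [0.4,[0,0,0],[0,0,0]]
    - [0.4,[0,0,0],[0,0,0]]
    - [0.4,[0,0,0],[0,0,0]]

```text
clock: 11.77
ee_pos: [0.5093, 0.012, 0.1961]
ee_rot: [-3.139, -0.007, 1.402]
wrist_force: [1.8, 16.3, 3.7]
opening: 0.0254
grip_force: 8.5
```

jog_arm:
  targets:
    - [0.4,[0,0,0],[0,0,0]]
    - [0.4,[0,0,0],[0,0,0]]
    - [0.4,[0,0,0],[0,0,0]]
    - [0.4,[0,0,0],[0,0,0]]
    - [0.4,[0,0,0],[0,0,0]]

```text
clock: 12.18
ee_pos: [0.5093, 0.012, 0.1961]
ee_rot: [-3.139, -0.007, 1.402]
wrist_force: [0.5, 16.3, 3.0]
opening: 0.0255
grip_force: 8.4
```

jog_arm:
  targets:
    - [0.4,[0,0,0],[0,0,0]]
    - [0.4,[0,0,0],[0,0,0]]
    - [0.4,[0,0,0],[0,0,0]]
    - [0.4,[0,0,0],[0,0,0]]
    - [0.4,[0,0,0],[0,0,0]]

```text
clock: 12.6
ee_pos: [0.5093, 0.0119, 0.1961]
ee_rot: [-3.139, -0.007, 1.402]
wrist_force: [1.5, 16.8, 3.3]
opening: 0.0257
grip_force: 8.4
```

jog_arm:
  targets:
    - [0.4,[0,0,0],[0,0,0]]
    - [0.4,[0,0,0],[0,0,0]]
    - [0.4,[0,0,0],[0,0,0]]
    - [0.4,[0,0,0],[0,0,0]]
    - [0.4,[0,0,0],[0,0,0]]

```text
clock: 13.02
ee_pos: [0.5093, 0.012, 0.1961]
ee_rot: [-3.139, -0.007, 1.402]
wrist_force: [1.3, 17.5, 3.9]
opening: 0.0258
grip_force: 8.4
```

jog_arm:
  targets:
    - [0.4,[0.1,0.5,0],[0,0,0]]
    - [0.4,[0.2,1,0],[0,0,0]]
    - [0.4,[0.3,2,0],[0,0,0]]
    - [0.4,[1,6,0],[0,0,0]]
    - [0.4,[2,12,0],[0,0,0]]

```text
clock: 13.43
ee_pos: [0.5127, 0.0309, 0.1955]
ee_rot: [-3.14, 0.002, 1.402]
wrist_force: [0.1, 0.2, -0.1]
opening: 0.0256
grip_force: 0.0
```

jog_arm:
  targets:
    - [0.4,[2,12,0],[0,0,0]]
    - [0.4,[2,12,10],[0,0,0]]
    - [0.4,[2,12,25],[0,0,0]]
    - [0.4,[2,12,35],[0,0,0]]
    - [0.4,[2,12,38],[0,0,0]]

```text
clock: 13.85
ee_pos: [0.5224, 0.0927, 0.3041]
ee_rot: [-3.138, 0.001, 1.403]
wrist_force: [1.7, -0.4, 0.6]
opening: 0.0258
grip_force: 0.0
```

jog_arm:
  targets:
    - [0.3,[38,6,0],[0,0,-0.102]]
    - [0.3,[38,6,0],[0,0,-0.102]]
    - [0.3,[38,6,0],[0,0,-0.102]]
    - [0.3,[0,0,0],[0,0,0]]
    - [0.3,[0,0,0],[0,0,0]]

```text
clock: 14.27
ee_pos: [0.6384, 0.1105, 0.3034]
ee_rot: [-3.14, 0.001, 1.098]
wrist_force: [-0.7, -1.7, -0.5]
opening: 0.0303
grip_force: 0.0
```

```bash
python3 - <<'E'
from h import *
w=grab_frame("wrist"); c=get_calibration("wrist"); s=get_state(); print(s["ee_pos"],s["ee_rot"],s["opening"],s["qpos"][5])
peg=[.637,.115]
print("tip centre z=.08",proj(c,[*s["ee_pos"][:2],.13]).round(), "peg top exp",proj(c,[*peg,.074]).round(),"piv",proj(c,[.594,.031,.038]).round())
cv2.imwrite("pics/w1.png",np.ascontiguousarray(w[:,:,::-1]))
E
```

```text
[0.63736959 0.11024987 0.30366109] [-3.14021076e+00  1.11087830e-03  1.09825328e+00] 0.029702741230164968 0.5289715253105867
tip centre z=.08 [[284. 261.]] peg top exp [[281. 218.]] piv [[282. 305.]]
```

View pics/w1.png

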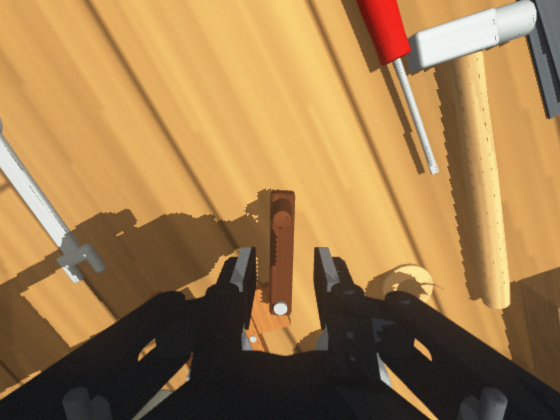

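The peg top is at (282,217) against a predicted (281,218), and the fingers are centred on it. Lowering over the peg.

jog_arm:
  targets:
    - [0.3,[0,4.5,-25],[0,0,0]]
    - [0.3,[0,0,-30],[0,0,0]]
    - [0.3,[0,0,-27],[0,0,0]]
    - [0.55,[0,0,0],[0,0,0]]
    - [0.55,[0,0,0],[0,0,0]]

```text
clock: 14.73
ee_pos: [0.6355, 0.114, 0.2209]
ee_rot: [-3.138, 0.002, 1.097]
wrist_force: [0.4, -0.8, 0.5]
opening: 0.0194
grip_force: 0.0
```

```bash
python3 - <<'E'
from h import *
s=get_state(); print(s["ee_pos"],s["ee_rot"],s["opening"],s["wrist_force"])
P=np.array([.594,.031]);r=np.hypot(.043,.084);a=np.degrees(np.arctan2(.084,.043));print(r,a)
r=.095; prev=P+r*np.array([np.cos(np.radians(a)),np.sin(np.radians(a))])
n=20; d=107.5/n
for i in range(1,n+1):
    t=np.radians(a+d*i); q=P+r*np.array([np.cos(t),np.sin(t)]); print(((q-prev)*1e3).round(1),np.radians(d).round(4)); prev=q
E
```

```text
[0.63547397 0.11402747 0.22093705] [-3.13809848e+00  2.19154264e-03  1.09740909e+00] 0.019366923490417395 [ 0.43234505 -0.82295518  0.47198651]
0.09436630754670865 62.89187712919823
[-8.1  3.7] 0.0938
[-8.4  2.9] 0.0938
[-8.7  2.1] 0.0938
[-8.8  1.3] 0.0938
[-8.9  0.5] 0.0938
[-8.9 -0.4] 0.0938
[-8.8 -1.2] 0.0938
[-8.7 -2. ] 0.0938
[-8.4 -2.8] 0.0938
[-8.1 -3.6] 0.0938
[-7.8 -4.4] 0.0938
[-7.3 -5.1] 0.0938
[-6.8 -5.7] 0.0938
[-6.2 -6.3] 0.0938
[-5.6 -6.9] 0.0938
[-5.  -7.4] 0.0938
[-4.2 -7.8] 0.0938
[-3.5 -8.2] 0.0938
[-2.7 -8.5] 0.0938
[-1.9 -8.7] 0.0938
```

jog_arm:
  targets:
    - [0.55,[-8,3.7,0],[0,0,0.094]]
    - [0.55,[-8.4,2.9,0],[0,0,0.094]]
    - [0.55,[-8.7,2.1,0],[0,0,0.094]]
    - [0.55,[-8.8,1.3,0],[0,0,0.094]]
    - [0.55,[-8.9,0.5,0],[0,0,0.094]]

```text
clock: 15.15
ee_pos: [0.5949, 0.1247, 0.226]
ee_rot: [3.136, -0.001, 1.572]
wrist_force: [0.4, 1.1, -0.4]
opening: 0.0192
grip_force: 0.3
```

jog_arm:
  targets:
    - [0.55,[-8.9,-0.4,0],[0,0,0.094]]
    - [0.55,[-8.8,-1.2,0],[0,0,0.094]]
    - [0.55,[-8.7,-2,0],[0,0,0.094]]
    - [0.55,[-8.4,-2.8,0],[0,0,0.094]]
    - [0.55,[-8.1,-3.6,0],[0,0,0.094]]

```text
clock: 15.57
ee_pos: [0.5519, 0.1146, 0.2259]
ee_rot: [3.136, 0.002, 2.042]
wrist_force: [0.6, 1.2, 0.5]
opening: 0.0192
grip_force: 0.3
```

```bash
python3 - <<'E'
from h import *
s=get_state(); P=np.array([.594,.031]);v=s["ee_pos"][:2]-P; print(np.hypot(*v),np.degrees(np.arctan2(v[1],v[0])),s["ee_rot"],s["wrist_force"],s["moment"])
E
```

```text
0.09360402374711382 116.72242400771708 [3.13599870e+00 1.96805699e-03 2.04191346e+00] [0.59301233 1.16992639 0.47771022] [ 0.11566866 -0.05949259  0.06197491]
```

Tracking the peg well, with the fingers in light contact.

jog_arm:
  targets:
    - [0.55,[-7.8,-4.4,0],[0,0,0.094]]
    - [0.55,[-7.3,-5.1,0],[0,0,0.094]]
    - [0.55,[-6.8,-5.7,0],[0,0,0.094]]
    - [0.55,[-6.2,-6.3,0],[0,0,0.094]]
    - [0.55,[-5.6,-6.9,0],[0,0,0.094]]

```text
clock: 15.98
ee_pos: [0.5182, 0.086, 0.2257]
ee_rot: [3.138, 0.004, 2.512]
wrist_force: [-0.2, 0.9, 0.6]
opening: 0.0191
grip_force: 0.3
```

jog_arm:
  targets:
    - [0.55,[-5,-7.4,0],[0,0,0.094]]
    - [0.55,[-4.2,-7.8,0],[0,0,0.094]]
    - [0.55,[-3.5,-8.2,0],[0,0,0.094]]
    - [0.55,[-1.5,-4.5,0],[0,0,0.05]]
    - [0.55,[-1,-4,0],[0,0,0.044]]

```text
clock: 16.4
ee_pos: [0.5031, 0.0538, 0.2255]
ee_rot: [3.14, 0.005, 2.885]
wrist_force: [-0.0, 1.0, -0.4]
opening: 0.019
grip_force: 0.3
```

jog_arm:
  targets:
    - [0.55,[-0.5,-2,0],[0,0,0.03]]
    - [0.55,[-0.5,-2,0],[0,0,0.03]]
    - [0.55,[-0.4,-2,0],[0,0,0.034]]
    - [0.55,[0,0,0],[0,0,0]]

```text
clock: 16.73
ee_pos: [0.5019, 0.0478, 0.2254]
ee_rot: [3.141, 0.005, 2.977]
wrist_force: [-1.3, -0.2, 0.1]
opening: 0.0194
grip_force: 0.0
```

jog_arm:
  targets:
    - [0.55,[-0.2,-1,0],[0,0,0]]
    - [0.55,[-0.2,-1,0],[0,0,0]]
    - [0.55,[-0.2,-1,0],[0,0,0]]

```text
clock: 16.98
ee_pos: [0.5008, 0.045, 0.2232]
ee_rot: [3.141, 0.002, 2.977]
wrist_force: [0.3, 0.2, 0.2]
opening: 0.0193
grip_force: 0.3
```

jog_arm:
  targets:
    - [0.55,[-0.1,-1,0],[0,0,0]]
    - [0.55,[-0.1,-1,0],[0,0,0]]
    - [0.55,[0,0,0],[0,0,0]]

```text
clock: 17.23
ee_pos: [0.5006, 0.0434, 0.2225]
ee_rot: [3.139, 0.0, 2.976]
wrist_force: [-0.0, 4.4, 2.5]
opening: 0.0194
grip_force: 2.4
```

jog_arm:
  targets:
    - [0.55,[0,-0.7,0],[0,0,0]]
    - [0.55,[0,0,0],[0,0,0]]

```text
clock: 17.4
ee_pos: [0.5006, 0.0431, 0.2225]
ee_rot: [3.138, -0.0, 2.976]
wrist_force: [0.2, 7.3, 4.0]
opening: 0.0191
grip_force: 3.6
```

The keeper is on its stop: the force rises without movement. I'll ease off, open and lift away.

jog_arm:
  targets:
    - [0.55,[0.2,2,0],[0,0,0]]
    - [0.5,[0.4,2.5,0],[0,0,0]]
    - [0.45,[0,0,0],[0,0,0]]
    - [0.45,[0,0,0],[0,0,0]]

```text
clock: 17.73
ee_pos: [0.5008, 0.0467, 0.2218]
ee_rot: [-3.141, -0.001, 2.977]
wrist_force: [0.2, -0.1, 0.5]
opening: 0.0235
grip_force: 0.0
```

jog_arm:
  targets:
    - [0.45,[0,0,15],[0,0,0]]
    - [0.45,[0,0,30],[0,0,0]]
    - [0.45,[0,0,40],[0,0,0]]
    - [0.45,[0,30,25],[0,0,0]]
    - [0.45,[0,40,0],[0,0,0]]

```text
clock: 18.15
ee_pos: [0.5032, 0.1158, 0.3397]
ee_rot: [3.14, 0.013, 2.972]
wrist_force: [1.9, 0.6, 0.2]
opening: 0.0236
grip_force: 0.0
```

jog_arm:
  targets:
    - [0.45,[-10,40,0],[0,0,0]]
    - [0.45,[-10,40,0],[0,0,0]]
    - [0.45,[-10,40,0],[0,0,0]]
    - [0.45,[-10,40,0],[0,0,0]]
    - [0.45,[-10,40,0],[0,0,0]]

```text
clock: 18.57
ee_pos: [0.4501, 0.3184, 0.332]
ee_rot: [-3.141, 0.0, 2.977]
wrist_force: [1.7, -0.1, 1.1]
opening: 0.0237
grip_force: 0.0
```

```bash
python3 tins.py t9
```

```text
[180. 280.] [-151.6  -97.6] [(np.float64(151.8), np.float64(-87.9)), (np.float64(14.7), np.float64(-177.5))]
[319. 253.] [93.   3.4] [(np.float64(61.4), np.float64(-9.5)), (np.float64(125.8), np.float64(-99.3))]
[328. 200.] [ 90.4 106. ] [(np.float64(52.0), np.float64(-88.1)), (np.float64(17.5), np.float64(-179.8))]
18.6167 tool [-274.5 -113.5] 0.3321894608464154 F [-0.19 -4.98] [-4.88164038  1.02584552  0.61883428]
```

View pics/t9.png

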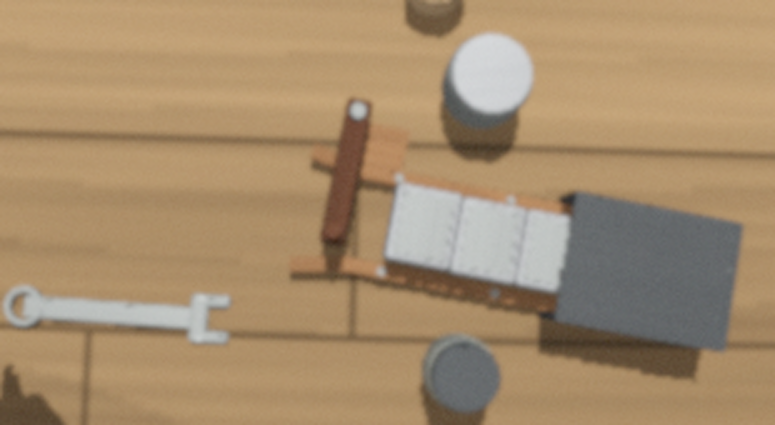

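The keeper lies across the mouth, from (358,110) to (333,240), with the row straight behind it and its rear about 30 mm inside. The jar, can, wrench and the spool at the crop edge are undisturbed. Settling and handing in.

jog_arm:
  targets:
    - [0.45,[0,0,0],[0,0,0]]
    - [0.45,[0,0,0],[0,0,0]]
    - [0.45,[0,0,0],[0,0,0]]

```text
clock: 18.87
ee_pos: [0.4512, 0.3161, 0.3318]
ee_rot: [-3.141, -0.0, 2.976]
wrist_force: [0.1, -0.1, -0.5]
opening: 0.0236
grip_force: 0.0
```

```bash
python3 -c "
from plant import *
print(close_job())"
```

```text
the job is handed in; nothing more can be done
None
```

The job is handed in, with no verdict returned: the row was held on the stop for over a second at an estimated 9–10 N (wrist reading minus sliding friction), and the keeper was then swung shut onto its own stop, at 18.9 s on the clock.

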